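# Gauge the depth of the wide well of a dry-block heater

### The job

Take the steel depth rod out of its stand and lower it, upright, into the single wide well of the block heater until its tip bottoms in the well. The sliding disc will stop at the block's top and mark the depth on the rod; then let go and leave the rod standing there so that I can read it.

Things in the scene. Friction and masses are not known exactly. Their poses are not given: they have to be found in the camera images.
- rod_grip (a point): centre of the grip head of the depth rod, a loose plain steel rod (about 170 g) upright in a fixed square grey stand (60 x 60 x 30 mm). The head is a ribbed cylinder, 20 mm across, 42 mm tall (21 mm above and below this point), the rod's top end; take it from above. Below it the rod is 8 mm thick with a dark ring every 10 mm, and a steel disc slides on it. z points up along the rod.
- rod_tip (a point): lower end of the depth rod, on its axis, 126 mm below rod_grip; z points up along the rod. At the start it is 18 mm deep in the stand's 14 mm hole, 12 mm above the bench.
- disc_under (a point): centre of the underside of the sliding disc (48 mm across, 6 mm thick, 16 mm hub 8 mm tall on top). Its distance from rod_tip is the reading: 18 mm at the start, when it rests on the stand. Light friction, about 0.6 N: it stays where it was pushed, and when it meets a surface the rod slides on down through it.
- well_floor (a point): centre of the flat firm floor of the wide well: round, upright, 26 mm across, 32 to 52 mm deep (varies). Its mouth is the flat top of a fixed aluminium block (84 x 90 mm), 70 mm above the bench, in a white heater housing, 160 x 115 mm, 52 mm high, dark panel in front. The like heater beside it, on either side, has six narrow 15 mm wells: not that one.
There are look-alikes about, which are no part of the job. What is shaped like the part that bears rod_grip but green or purple is not meant.

How it is judged:
On the way, in this order (a step that is already met when the one before it is completed fails the run):
1. the rod is held by the fingers, lifted clear of its stand (tip more than 60 mm above the bench) (height (world z) of rod_tip above 0.06 m and contact force between the fingers and depth_rod above 0.3 N), for 0.1 s.
2. still held by the fingers, the rod's tip is at the floor of the wide well (within 5 mm) (horizontal distance between rod_tip and well_floor below 0.013 m and z of rod_tip in the frame of well_floor below 0.005 m and contact force between the fingers and depth_rod above 0.3 N), for 0.1 s.
At the end, for the whole second after the job is handed in: The rod stands at rest in the wide well, upright within 10 degrees, its tip within 5 mm of the well's floor and the disc resting on the block's top (within 5 mm), released (horizontal distance between rod_tip and well_floor below 0.013 m and z of rod_tip in the frame of well_floor below 0.005 m and angle between rod_tip's own z axis and vertical below 0.18 rad and height (world z) of disc_under between 0.066 and 0.075 m and linear speed of depth_rod below 0.02 m/s); the robot touches nothing.
It also fails if it takes over 34 s, if anything falls off the work surface, if the arm or the gripper's body presses on something with over 40 N, if the wrist force passes 120 N, or if a joint passes its speed limit or range.

### The arm

A 7-joint arm with a two-finger parallel gripper is mounted at the origin on a cart in front of the work surface, level with it; the furniture and walls round the work are solid. World frame = base frame: x ahead of the robot, y to its left, z up, the work surface at z = 0. Lengths are in m, angles in rad, forces in N, time in s.
With the tool pointing down it reaches from about 0.4 to 0.875 m from the base axis. Payload 19.3 kg.
Tool frame: the origin (TCP) lies on the centre line of the jaws, within the pads' length; the fingertips stand 11 mm ahead of it and the grasp point (between the pads) lies 8 mm behind it; y points along the fingers, x is the direction in which the jaws open and shut, and the axes are right-handed (so a half turn about y gives the same grasp; the last joint's range is limited). The gripper opens to 85 mm and grips with 20 to 120 N. Pads are 22 mm wide; open, the fingers measure 114 mm over their backs; the gripper's body (76 mm by 85 mm) begins 54 mm behind the grasp point. The pads swing forward as they close: fully open they stand 13 mm farther back than shut.
Start: joints at [-1.377, 0.521, -0.036, 1.599, 0.021, 1.021, -0.113], TCP at [0.163, 0.603, 0.242] pointing down, gripper open.
Joint ranges: [-2.91, 2.91], [-0.3, 2.13], [-1.5, 1.42], [0.17, 2.43], [-1.26, 4.41], [0.16, 1.93], [-2.52, 2.52]. Speed limits (rad/s): [1.89, 1.89, 2.39, 2.39, 3.01, 3.01, 3.01].

### API

Orientations are given as [roll, pitch, yaw] about the fixed x, y, z axes, in that order (R = Rz(yaw) Ry(pitch) Rx(roll)).
In Python, from workcell import monitor, cams, bot gives the robot as it stands.
- The arm moves only by the tool send_rows, never from a script. Its argument "series" is text: rows parted by semicolons, each of 7 numbers parted by spaces: the turn, a rotation vector about the tool's x, y, z in rad, then the shift along the tool's x, y, z in mm, then the opening, from 0 (shut) to 1 (fully open). In form: ax ay az tx ty tz claw; .... A call has 1 to 20 rows; each row is the pose to reach, as a shift and turn from the pose commanded when the call began, along the tool's axes at that moment; what a row does not reach only later rows make up. A row lasts 1/12 s, in which the tool goes at most 41.7 mm and 7.16 degrees, less where a joint would pass 70% of its speed; a pose out of reach is approached as far as the arm can. A call with a gripper value outside its range is refused whole. The fingers move at their own pace and stop on an object; "force" is the grip in N (left out, the last holds). Time passes only in rows, so rows that repeat a pose let the fingers close. It gives the time, the measured TCP pose, the force and the opening at its end, in the units of the state.
- monitor.observe(): the state, without advancing time (a new reading comes with each control period).
- cams.grab_frame(name): name is "side" or "top" or "wrist"; returns the picture (384x512x3 uint8, red, green, blue); there is no depth.
- cams.get_calibration(name): a dict with "mtx" (3x3 intrinsics, pixels), "origin" and "attitude" of the camera in the world. Camera axes: x right, y down, z forward; pixel columns grow to the right and rows downward; lengths in m; the calibration is good to about 2 mm. A picture is of the moment at which its call begins: read the wrist's pose just before it. get_calibration takes no time and is no camera call; for the wrist camera it gives the pose at the moment of the call.
- bot.job_done(): hands the job in, once; it reports no verdict.
The state is a dict: "clock": time; "qpos": joint angles; "qd": joint speeds; "joint_efforts": joint torques, N m; "position": TCP position; "tool_rot": TCP orientation; "force": force on the tool from outside, world axes, zero at the start; "moment": the same for the moment, N m; "grip_width": finger opening in m.
Only numpy, scipy, OpenCV 4.12 (cv2) and the standard library are available. Lean on these libraries where they do the work, as an engineer would, in place of code of your own. Each camera call takes 0.05 s, during which the arm holds its last target.

## Working session

There is one attempt and no reset: what is moved stays moved. The work goes in short steps, Python scripts to look and compute and a tool call to move; the robot and the scene stay as the last step left them, time stands still between calls to the robot, and variables do not carry over. Pictures are saved under pics/ and viewed, and the job is handed in when it is done.

Besides the shell and the picture viewer there is one more tool, called after ">>>" as name(argument=value, ...) on one line, values as JSON. send_rows: Moves the arm, as the interface text tells. Its arguments: {"type":"object","properties":{"series":{"type":"string"},"force":{"type":"number"}},"required":["series"]}

```bash
mkdir -p pics; ls; python3 - <<'E'
from workcell import monitor,cams,bot
import cv2,json
s=monitor.observe();print(s)
for n in ["side","top","wrist"]:
    print(n,cams.get_calibration(n))
    im=cams.grab_frame(n);cv2.imwrite(f"pics/{n}0.png",im[:,:,::-1])
E
```

```text
pics
{'clock': 0.0, 'qpos': array([-1.37719353,  0.5220218 , -0.03634661,  1.60000901,  0.02122203,
        1.02111964, -0.11280048]), 'qd': array([-0.00052231,  0.00062228,  0.00071764, -0.0001816 , -0.00045377,
        0.00052739,  0.00132789]), 'joint_efforts': array([ 1.04521099e-03, -9.27092743e+01,  1.98041797e+00, -3.69925117e+01,
        1.79121463e-02,  8.28465389e-03, -2.36187952e-05]), 'position': array([0.16291455, 0.60304631, 0.24172031]), 'tool_rot': array([-1.57089029e+00,  1.16826836e-03,  1.30701121e+00]), 'force': array([ 0.74629366, -0.63359176, -0.14946188]), 'moment': array([0.01062026, 0.03053816, 0.02528707]), 'grip_width': 0.08524755327451394}
side {'mtx': array([[492.61244418,   0.        , 246.48244733],
       [  0.        , 492.61244418, 190.47063152],
       [  0.        ,   0.        ,   1.        ]]), 'origin': array([-0.03548212, -0.96128013,  0.78253675]), 'attitude': array([-2.14000883, -0.01546197, -0.57922739])}
top {'mtx': array([[363.39976586,   0.        , 250.78404528],
       [  0.        , 363.39976586, 195.98487147],
       [  0.        ,   0.        ,   1.        ]]), 'origin': array([ 0.4033943 , -0.0812608 ,  0.93754116]), 'attitude': array([-2.94003775e+00, -1.85244184e-03, -1.46905934e+00])}
wrist {'mtx': array([[266.50801438,   0.        , 257.07116074],
       [  0.        , 266.50801438, 193.98067071],
       [  0.        ,   0.        ,   1.        ]]), 'origin': array([0.09025072, 0.62183357, 0.3726276 ]), 'attitude': array([ 2.83990051e+00, -1.64587917e-04,  1.30805614e+00])}
```

View pics/side0.png

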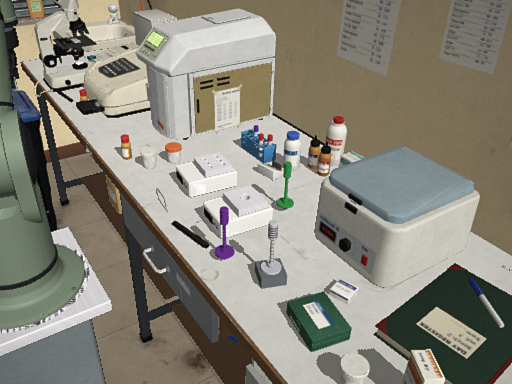

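View pics/top0.png

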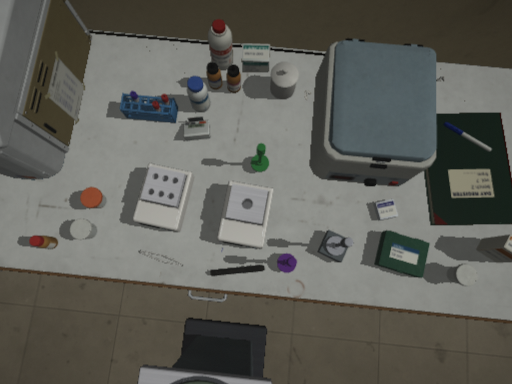

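View pics/wrist0.png

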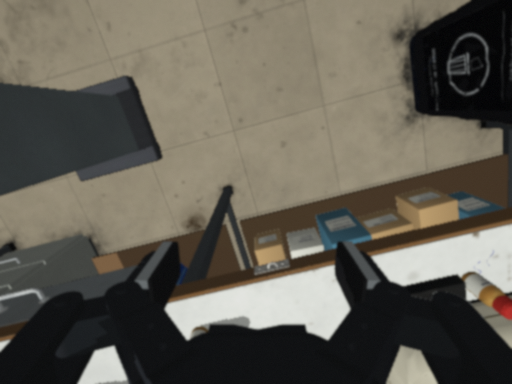

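The side picture shows three rods that look alike: purple at (224,215), green at (287,170) and plain steel in a square grey stand at (272,235). In the top picture they are at (287,262), (260,158) and (337,245). The steel one fits the description. The single-well heater is at side (240,205) and top (247,205), and the six-well one at side (210,165) and top (164,190) is not meant. Next I'll check close crops.

```bash
python3 - <<'E'
import cv2,numpy as np
s=cv2.imread('pics/side0.png');t=cv2.imread('pics/top0.png')
a=cv2.resize(s[180:300,200:310],None,fx=5,fy=5,interpolation=cv2.INTER_CUBIC)[:600]
b=cv2.resize(t[170:280,210:360],None,fx=5,fy=5,interpolation=cv2.INTER_CUBIC)
cv2.imwrite('pics/c_side.png',a);cv2.imwrite('pics/c_top.png',b)
E
```

```text
(no output)
```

View pics/c_side.png

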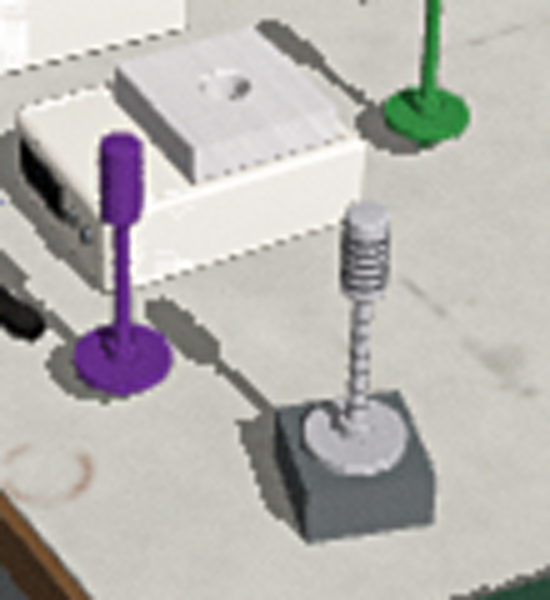

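View pics/c_top.png

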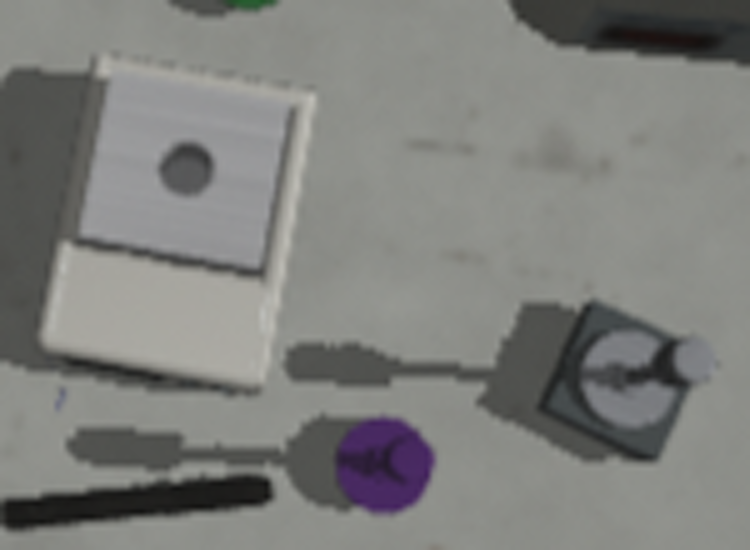

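```bash
cat > h.py <<'E'
import numpy as np
from workcell import monitor,cams,bot
from scipy.spatial.transform import Rotation as R
def ray(n,px,cal=None):
    c=cal or cams.get_calibration(n)
    d=np.linalg.solve(c['mtx'],[px[0],px[1],1.]); d=R.from_euler('xyz',c['attitude']).as_matrix()@d
    return np.array(c['origin']),d/np.linalg.norm(d)
def plane(n,px,z,cal=None):
    o,d=ray(n,px,cal); return o+d*(z-o[2])/d[2]
def tri(p1,p2,n1='side',n2='top'):
    o,d=ray(n1,p1);p,e=ray(n2,p2)
    t=np.linalg.lstsq(np.c_[d,-e],p-o,rcond=None)[0]
    a=o+d*t[0];b=p+e*t[1]; return (a+b)/2,np.linalg.norm(a-b)
def proj(n,P,cal=None):
    c=cal or cams.get_calibration(n)
    v=c['mtx']@(R.from_euler('xyz',c['attitude']).as_matrix().T@(np.array(P)-c['origin'])); return v[:2]/v[2]
E
python3 - <<'E'
from h import *
import cv2
np.set_printoptions(precision=4,suppress=True)
S=lambda x,y:((x+.5)/5-.5+200,(y+.5)/5-.5+180)
T=lambda x,y:((x+.5)/5-.5+210,(y+.5)/5-.5+170)
print('headtop',tri(S(369,215),T(692,360)), plane('side',S(369,215),.159),plane('top',T(692,360),.159))
print('well',tri(S(225,87),T(187,168)),plane('side',S(225,87),.07),plane('top',T(187,168),.07))
print('disc',plane('side',S(355,437),.036),plane('top',T(630,380),.036))
# stand top corners (z=.03)
for q in [(592,302),(697,340),(655,460),(545,408)]: print('st',plane('top',T(*q),.03))
for q in [(110,75),(297,105),(265,272),(78,238)]: print('bl',plane('top',T(*q),.07))
print('purple',plane('top',T(385,465),.0))
for q in [(122,140)]: print('purple head',plane('side',S(*q),.13))
E
```

```text
headtop (array([ 0.4858, -0.2844,  0.1563]), np.float64(0.0032118646148415757)) [ 0.4853 -0.2877  0.159 ] [ 0.4841 -0.2829  0.159 ]
well (array([ 0.562 , -0.0578,  0.069 ]), np.float64(0.0012808810029010208)) [ 0.5617 -0.0593  0.07  ] [ 0.5612 -0.0575  0.07  ]
disc [ 0.4833 -0.2891  0.036 ] [ 0.484  -0.2848  0.036 ]
st [ 0.5213 -0.2651  0.03  ]
st [ 0.5077 -0.3183  0.03  ]
st [ 0.4467 -0.3006  0.03  ]
st [ 0.4665 -0.2451  0.03  ]
bl [ 0.6035 -0.0152  0.07  ]
bl [ 0.5978 -0.1078  0.07  ]
bl [ 0.5146 -0.1     0.07  ]
bl [ 0.5218 -0.0089  0.07  ]
purple [ 0.4317 -0.1715  0.    ]
purple head [ 0.4462 -0.1476  0.13  ]
```

```bash
python3 - <<'E'
from h import *
np.set_printoptions(precision=3,suppress=True)
print('centrif', plane('top',(326,178),.1),plane('top',(332,150),.2),plane('top',(332,50),.2))
for z in(.2,.3,.4): print('machine',z,plane('top',(90,30),z),plane('top',(60,175),z),plane('top',(30,180),z))
print(tri((193,135),(62,175)))
print(tri((277,37),(90,30)))
print('greenhead',tri((287,163),(261,147)))
print('side machine front-left top', tri((148,47),(5,175)))
E
```

```text
centrif [ 0.635 -0.239  0.1  ] [ 0.67  -0.229  0.2  ] [ 0.907 -0.216  0.2  ]
machine 0.2 [0.901 0.337 0.2  ] [0.557 0.335 0.2  ] [0.54  0.395 0.2  ]
machine 0.3 [0.833 0.28  0.3  ] [0.536 0.278 0.3  ] [0.522 0.33  0.3  ]
machine 0.4 [0.766 0.224 0.4  ] [0.516 0.222 0.4  ] [0.503 0.266 0.4  ]
(array([0.616, 0.4  , 0.046]), np.float64(0.06205109781392043))
(array([0.815, 0.224, 0.377]), np.float64(0.06752004891160711))
greenhead (array([ 0.681, -0.078,  0.146]), np.float64(0.0008584577682644705))
side machine front-left top (array([0.502, 0.33 , 0.374]), np.float64(0.02313539404450872))
```

```bash
python3 - <<'E'
from h import *
s=monitor.observe();p=s['position'];Rt=R.from_euler('xyz',s['tool_rot']).as_matrix()
print(Rt.round(3))
az0=np.arctan2(p[1],p[0]);yaw0=s['tool_rot'][2]
rows=[]
pts=[(.585,0),(.545,0),(.505,0),(.46,1)]+[(.46,5*i) for i in range(1,17)]
for r,d in pts:
    a=az0-np.radians(d)
    w=np.array([r*np.cos(a),r*np.sin(a),.25]); t=Rt.T@(w-p)*1000
    rows.append(f"0 {np.radians(d):.2f} 0 {t[0]:.0f} {t[1]:.0f} {t[2]:.0f} 1")
print("; ".join(rows))
E
```

```text
[[ 0.261 -0.    -0.965]
 [ 0.965 -0.001  0.261]
 [-0.001 -1.    -0.   ]]
0 0.00 0 -40 -8 -0 1; 0 0.00 0 -80 -8 0 1; 0 0.00 0 -120 -8 0 1; 0 0.02 0 -165 -8 -8 1; 0 0.09 0 -167 -8 -40 1; 0 0.17 0 -172 -8 -80 1; 0 0.26 0 -180 -8 -119 1; 0 0.35 0 -193 -8 -157 1; 0 0.44 0 -208 -8 -194 1; 0 0.52 0 -226 -8 -230 1; 0 0.61 0 -248 -8 -264 1; 0 0.70 0 -272 -8 -296 1; 0 0.79 0 -300 -8 -325 1; 0 0.87 0 -329 -8 -352 1; 0 0.96 0 -361 -8 -377 1; 0 1.05 0 -395 -8 -398 1; 0 1.13 0 -430 -8 -417 1; 0 1.22 0 -467 -8 -432 1; 0 1.31 0 -506 -8 -444 1; 0 1.40 0 -545 -8 -453 1
```

>>> send_rows(series="0 0.00 0 -40 -8 0 1; 0 0.00 0 -80 -8 0 1; 0 0.00 0 -120 -8 0 1; 0 0.02 0 -160 -8 -8 1; 0 0.09 0 -167 -8 -40 1; 0 0.17 0 -172 -8 -80 1; 0 0.26 0 -180 -8 -119 1; 0 0.35 0 -193 -8 -157 1; 0 0.44 0 -208 -8 -194 1; 0 0.52 0 -226 -8 -230 1; 0 0.61 0 -248 -8 -264 1; 0 0.70 0 -272 -8 -296 1; 0 0.79 0 -300 -8 -325 1; 0 0.87 0 -329 -8 -352 1; 0 0.96 0 -361 -8 -377 1; 0 1.05 0 -395 -8 -398 1; 0 1.13 0 -430 -8 -417 1; 0 1.22 0 -467 -8 -432 1; 0 1.31 0 -506 -8 -444 1; 0 1.40 0 -545 -8 -453 1")

```text
clock: 1.82
position: [0.4582, -0.0429, 0.2503]
tool_rot: [-1.571, -0.0, -0.097]
force: [0.8, 1.7, -0.7]
grip_width: 0.0856
```

>>> send_rows(series="0 0.06 0 7 0 -34 1; 0 0.12 0 14 0 -68 1; 0 0.18 0 21 0 -102 1; 0 0.24 0 28 0 -136 1; 0 0.30 0 35 0 -170 1; 0 0.36 0 42 0 -204 1; 0 0.43 0 50 0 -238 1; 0 0.43 0 50 0 -238 1; 0 0.43 0 50 0 -238 1")

```text
clock: 2.57
position: [0.4852, -0.2843, 0.2499]
tool_rot: [-1.572, 0.001, -0.526]
force: [0.3, 1.1, 1.0]
grip_width: 0.0854
```

```bash
python3 - <<'E'
from h import *
import cv2
s=monitor.observe();print(s['position'],s['tool_rot'],s['clock'])
c=cams.get_calibration('wrist');print(c)
for P in [(.485,-.285,.159),(.485,-.285,.138)]: print(proj('wrist',P))
cv2.imwrite('pics/w1.png',cams.grab_frame('wrist')[:,:,::-1])
E
```

```text
[ 0.48524123 -0.28431139  0.24985714] [-1.57196844e+00  5.44652694e-04 -5.26174654e-01] 2.5667
{'mtx': array([[266.50801438,   0.        , 257.07116074],
       [  0.        , 266.50801438, 193.98067071],
       [  0.        ,   0.        ,   1.        ]]), 'origin': array([ 0.52381843, -0.21986454,  0.38060856]), 'attitude': array([ 2.84066405e+00,  2.99897212e-04, -5.25095844e-01])}
[256.08076701 201.63701807]
[256.16551822 194.50643536]
```

View pics/w1.png

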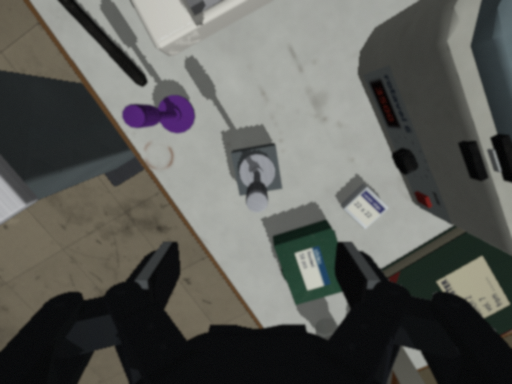

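The wrist view shows the plain steel rod in the square stand, with the head top at (257,202) against a predicted (256,202). The purple rod is at (160,115), well clear. I'll go down and grip.

>>> send_rows(series="0 0 0 0 35 0 1; 0 0 0 0 70 0 1; 0 0 0 0 95 0 1; 0 0 0 0 110 0 1; 0 0 0 0 119 0 1; 0 0 0 0 119 0 1; 0 0 0 0 119 0 0; 0 0 0 0 119 0 0; 0 0 0 0 119 0 0; 0 0 0 0 119 0 0; 0 0 0 0 119 0 0; 0 0 0 0 119 0 0; 0 0 0 0 119 0 0; 0 0 0 0 119 0 0; 0 0 0 0 119 0 0; 0 0 0 0 119 0 0", force=50)

```text
clock: 3.95
position: [0.4861, -0.2827, 0.1318]
tool_rot: [-1.571, -0.001, -0.523]
force: [-0.8, 1.2, 7.5]
grip_width: 0.0189
```

>>> send_rows(series="0 0 0 0 -10 0 0; 0 0 0 0 -25 0 0; 0 0 0 0 -45 0 0; 0 0 0 0 -70 0 0; 0 0 0 0 -90 0 0; 0 0 0 0 -95 0 0; 0 0 0 0 -95 0 0; 0 0 0 0 -95 0 0")

```text
clock: 4.62
position: [0.4857, -0.2822, 0.226]
tool_rot: [-1.571, 0.0, -0.523]
force: [-0.8, 0.8, -1.3]
grip_width: 0.0188
```

```bash
python3 - <<'E'
from h import *
import cv2
s=monitor.observe();print(s['position'],s['tool_rot'],s['clock'],s['grip_width'],s['force'])
for n in('side','wrist'): 
  im=cams.grab_frame(n)[:,:,::-1];cv2.imwrite(f'pics/{n}2.png',im)
  if n=='side': cv2.imwrite('pics/c2.png',cv2.resize(im[120:280,200:360],None,fx=3.7,fy=3.7,interpolation=cv2.INTER_CUBIC))
p=s['position']
for dz in(.008,-.118): print(proj('side',p+[0,0,dz]))
E
```

```text
[ 0.48574401 -0.28221673  0.22603174] [-1.57058983e+00  2.08858815e-04 -5.22761294e-01] 4.6167 0.018809318033353273 [-0.78889231  0.80687135 -1.32646162]
[273.66419858 191.79909341]
[271.07394033 239.98358693]
```

View pics/c2.png

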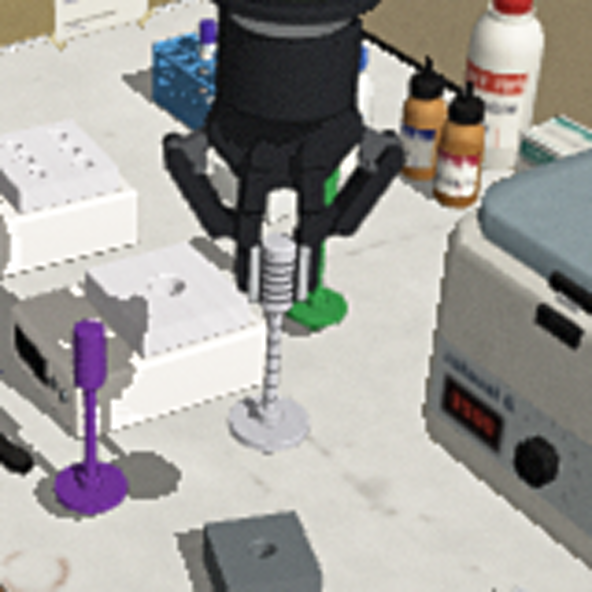

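View pics/wrist2.png

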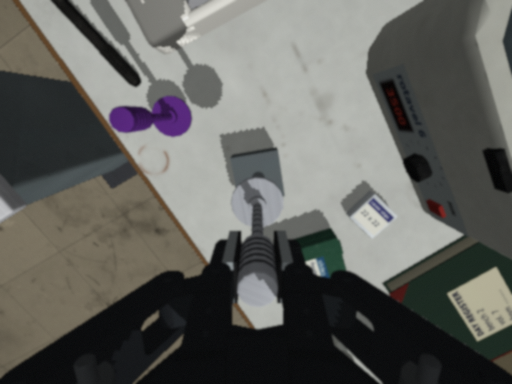

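The rod is held upright and clear of its empty stand, with the disc still low on it, around (273,235) in the side view. Next I'll carry it over the well.

>>> send_rows(series="0 -0.02 0 -3 0 15 0; 0 -0.06 0 -9 0 45 0; 0 -0.10 0 -15 0 77 0; 0 -0.14 0 -21 0 108 0; 0 -0.18 0 -28 0 140 0; 0 -0.22 0 -34 0 172 0; 0 -0.26 0 -40 0 203 0; 0 -0.30 0 -44 0 222 0; 0 -0.30 0 -46 0 232 0; 0 -0.30 0 -46 0 232 0; 0 -0.30 0 -46 0 232 0; 0 -0.30 0 -46 0 232 0")

```text
clock: 5.72
position: [0.5614, -0.0603, 0.2261]
tool_rot: [-1.572, 0.0, -0.226]
force: [0.3, -0.6, -1.2]
grip_width: 0.0185
```

```bash
python3 - <<'E'
from h import *
import cv2
s=monitor.observe();print(s['position'],s['tool_rot'],s['clock'],s['grip_width'],s['force'])
p=s['position']
for n in('side','wrist','top'):
  for dz in(.008,-.1,-.118): print(n,proj(n,p+[0,0,dz]))
  print('well',proj(n,(.5615,-.058,.07)))
  im=cams.grab_frame(n)[:,:,::-1];cv2.imwrite(f'pics/{n}3.png',im)
  x,y={'side':(180,110),'wrist':(180,80),'top':(180,130)}[n]
  cv2.imwrite(f'pics/c3{n}.png',cv2.resize(im[y:y+150,x:x+150],None,fx=4,fy=4,interpolation=cv2.INTER_CUBIC))
E
```

```text
[ 0.56137517 -0.06027758  0.22613791] [-1.57166111e+00  3.33148294e-04 -2.25553476e-01] 5.7167 0.018544190912649125 [ 0.26852744 -0.56615405 -1.15303113]
side [245.59729283 141.23523105]
side [244.98733811 178.94805173]
side [244.89109799 184.89847165]
well [244.26013614 196.79266137]
wrist [255.44878151 260.96012604]
wrist [256.08646394 197.37591607]
wrist [256.14352642 191.68613628]
well [255.89306533 179.84924931]
top [247.69309706 188.29597135]
top [248.00072095 198.78216587]
top [248.04449679 200.27438393]
well [247.20326007 203.09444813]
```

View pics/c3side.png

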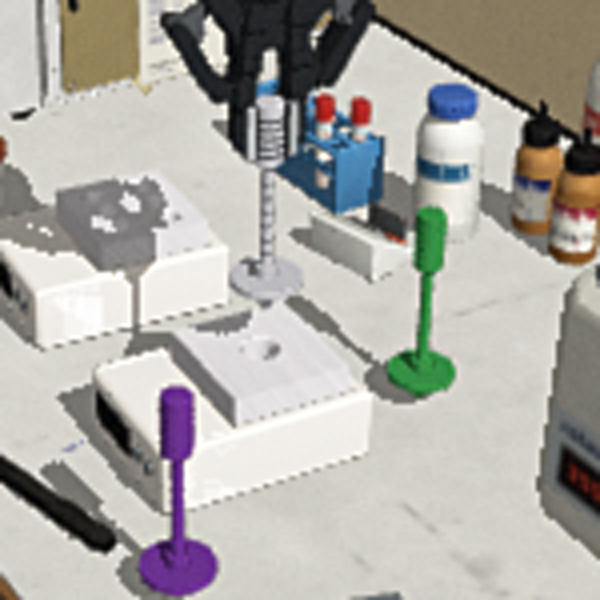

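View pics/wrist3.png

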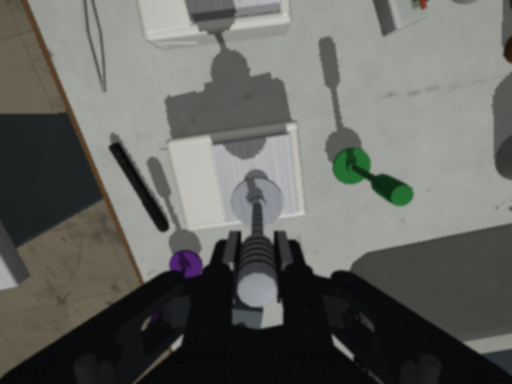

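View pics/c3top.png

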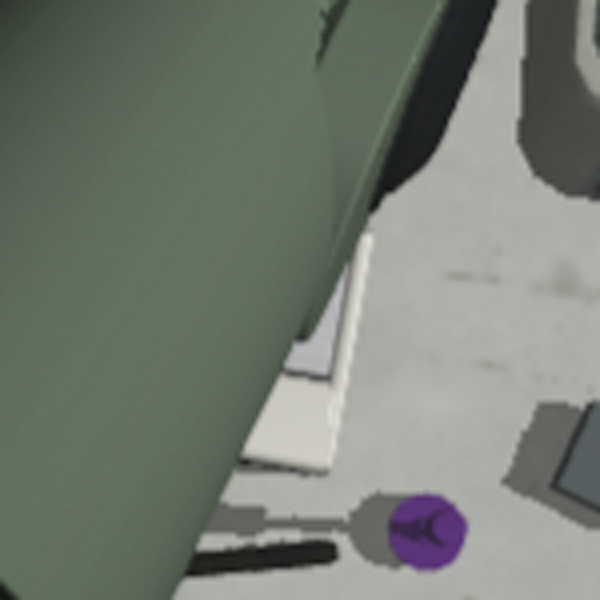

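Over the well, the side view shows the shaft at about x=246.5 and the mouth at about (245.5,197), so they line up within about 2 mm. I'll nudge 2 mm and lower to just inside the mouth.

>>> send_rows(series="0 0 0 0 8 2 0; 0 0 0 0 22 2 0; 0 0 0 0 34 2 0; 0 0 0 0 42 2 0; 0 0 0 0 48 2 0; 0 0 0 0 48 2 0; 0 0 0 0 48 2 0")

```text
clock: 6.45
position: [0.5623, -0.0568, 0.1782]
tool_rot: [-1.571, 0.0, -0.223]
force: [0.7, -0.3, -0.9]
grip_width: 0.0191
```

```bash
python3 - <<'E'
from h import *
import cv2
s=monitor.observe();print(s['position'],s['tool_rot'],s['clock'],s['grip_width'],s['force'])
for n in('side',):
  im=cams.grab_frame(n)[:,:,::-1]
  x,y=190,130
  cv2.imwrite(f'pics/c4{n}.png',cv2.resize(im[y:y+100,x:x+110],None,fx=6,fy=6,interpolation=cv2.INTER_CUBIC))
E
```

```text
[ 0.5622954  -0.05679367  0.17819136] [-1.57107086e+00  3.46734911e-04 -2.23292858e-01] 6.45 0.019083236448428322 [ 0.65991166 -0.30792925 -0.9280741 ]
```

View pics/c4side.png

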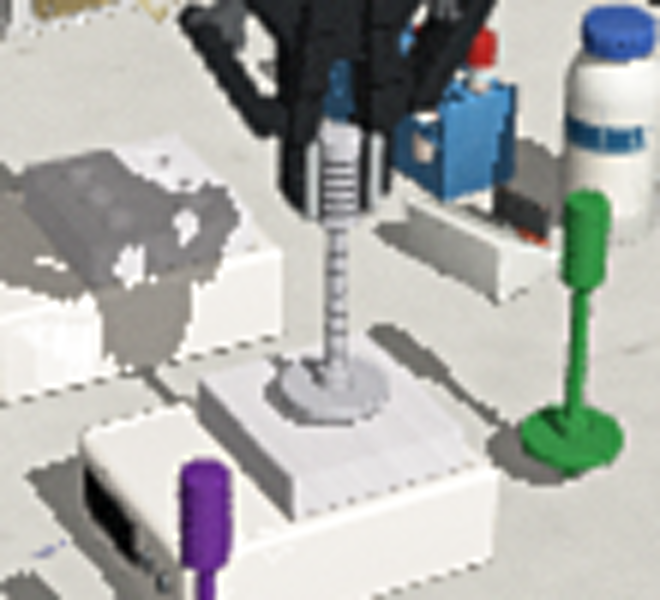

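The tip is in the mouth, with the disc just above the block at around (335,385) in the crop, and no contact force. I'll continue down.

>>> send_rows(series="0 0 0 0 4 0 0; 0 0 0 0 8 0 0; 0 0 0 0 12 0 0; 0 0 0 0 15 0 0; 0 0 0 0 17 0 0; 0 0 0 0 18 0 0; 0 0 0 0 18 0 0")

```text
clock: 7.08
position: [0.5622, -0.0566, 0.16]
tool_rot: [-1.571, 0.0, -0.223]
force: [1.4, -0.4, -1.6]
grip_width: 0.019
```

>>> send_rows(series="0 0 0 0 2 0 0; 0 0 0 0 4 0 0; 0 0 0 0 6 0 0; 0 0 0 0 6 0 0")

```text
clock: 7.42
position: [0.5622, -0.0566, 0.1539]
tool_rot: [-1.571, 0.0, -0.223]
force: [0.3, -0.1, -1.3]
grip_width: 0.0188
```

>>> send_rows(series="0 0 0 0 2 0 0; 0 0 0 0 4 0 0; 0 0 0 0 4 0 0")

```text
clock: 7.67
position: [0.5627, -0.0567, 0.1506]
tool_rot: [-1.571, -0.001, -0.223]
force: [-1.8, -0.2, 7.5]
grip_width: 0.0189
```

>>> send_rows(series="0 0 0 0 2 0 0; 0 0 0 0 4 0 0; 0 0 0 0 4 0 0")

```text
clock: 7.92
position: [0.5648, -0.0571, 0.1494]
tool_rot: [-1.569, -0.006, -0.224]
force: [-5.3, 2.1, 52.7]
grip_width: 0.019
```

>>> send_rows(series="0 0 0 0 2 0 0; 0 0 0 0 3 0 0; 0 0 0 0 3 0 0")

```text
clock: 8.17
position: [0.5654, -0.0572, 0.1476]
tool_rot: [-1.568, -0.007, -0.224]
force: [-7.8, 1.9, 71.9]
grip_width: 0.0185
```

It bottomed at TCP z of about 0.1505, which makes the well about 37 mm deep. I pressed a bit further than needed, so I'll ease the force off.

>>> send_rows(series="0 0 0 0 -3 0 0; 0 0 0 0 -5 0 0; 0 0 0 0 -5 0 0; 0 0 0 0 -5 0 0")

```text
clock: 8.5
position: [0.5628, -0.0566, 0.1487]
tool_rot: [-1.57, -0.001, -0.223]
force: [-1.2, 0.1, 13.8]
grip_width: 0.019
```

```bash
python3 - <<'E'
from h import *
import cv2
s=monitor.observe();print(s['position'],s['tool_rot'],s['clock'],s['grip_width'],s['force'])
for n in('side','wrist'):
  im=cams.grab_frame(n)[:,:,::-1]
  x,y={'side':(190,130),'wrist':(200,100)}[n]
  h,w=(100,110) if n=='side' else (220,130)
  f=6 if n=='side' else 2.7
  cv2.imwrite(f'pics/c5{n}.png',cv2.resize(im[y:y+h,x:x+w],None,fx=f,fy=f,interpolation=cv2.INTER_CUBIC))
E
```

```text
[ 0.56280461 -0.05662593  0.148721  ] [-1.57048069e+00 -1.11037191e-03 -2.23006990e-01] 8.5 0.019022689282246687 [-1.18819377  0.14350173 13.75383196]
```

View pics/c5side.png

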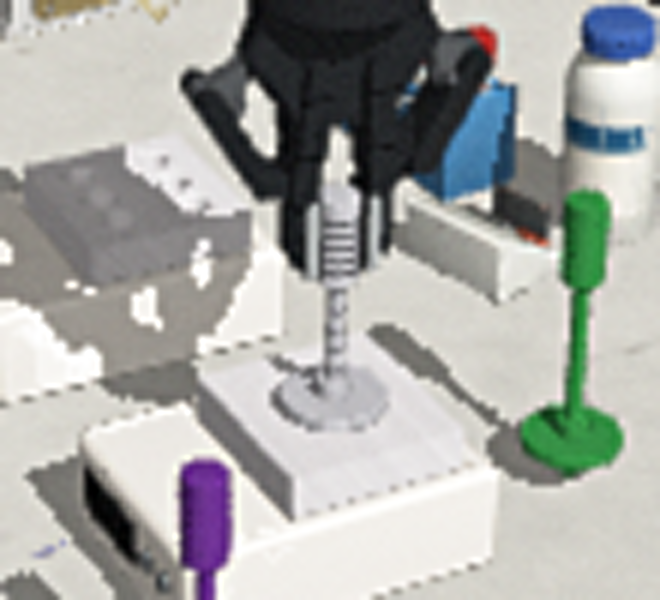

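View pics/c5wrist.png

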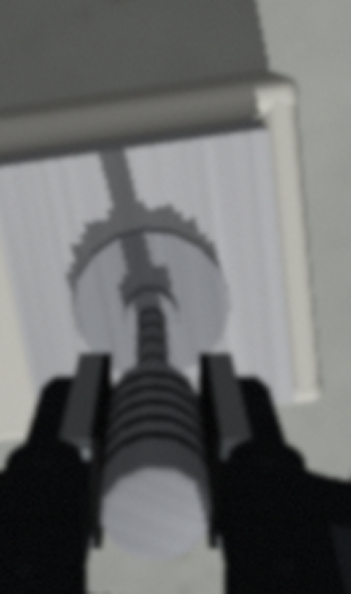

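The rod is bottomed and upright with the disc on the block. I'll ease off another 1.5 mm, then let go and check.

>>> send_rows(series="0 0 0 0 -1 0 0; 0 0 0 0 -1.5 0 0; 0 0 0 0 -1.5 0 0; 0 0 0 0 -1.5 0 0.3; 0 0 0 0 -1.5 0 0.35; 0 0 0 0 -1.5 0 0.4; 0 0 0 0 -1.5 0 0.5; 0 0 0 0 -1.5 0 0.6; 0 0 0 0 -1.5 0 0.7; 0 0 0 0 -1.5 0 0.7; 0 0 0 0 -1.5 0 0.7; 0 0 0 0 -1.5 0 0.7", force=20)

```text
clock: 9.6
position: [0.5624, -0.0566, 0.1498]
tool_rot: [-1.571, -0.0, -0.223]
force: [0.5, -0.4, 0.7]
grip_width: 0.0599
```

```bash
python3 - <<'E'
from h import *
import cv2
s=monitor.observe();print(s['position'],s['clock'],s['grip_width'],s['force'])
ims=[]
for n in('side','wrist'):
  im=cams.grab_frame(n)[:,:,::-1]
  x,y={'side':(190,130),'wrist':(180,100)}[n]
  h,w=(100,110) if n=='side' else (220,160)
  f=5 if n=='side' else 2.27
  ims.append(cv2.resize(im[y:y+h,x:x+w],(int(w*f),500) if n=='side' else (250,500),interpolation=cv2.INTER_CUBIC))
cv2.imwrite('pics/c6.png',np.hstack(ims))
E
```

```text
[ 0.56236471 -0.05660774  0.14980884] 9.6 0.05985674551312768 [ 0.46191553 -0.37078243  0.66031992]
```

View pics/c6.png

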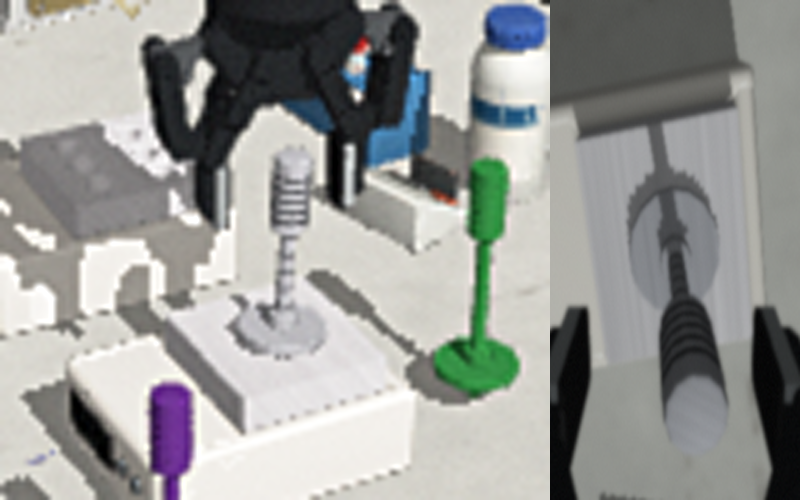

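The rod stands free with a slight lean of a few degrees at most, and the disc is flat on the block. I'll pull straight up and look again.

>>> send_rows(series="0 0 0 0 0 0 1; 0 0 0 0 -6 0 1; 0 0 0 0 -18 0 1; 0 0 0 0 -36 0 1; 0 0 0 0 -60 0 1; 0 0 0 0 -85 0 1; 0 0 0 0 -100 0 1; 0 0 0 0 -100 0 1; 0 0 0 0 -100 0 1; 0 0 0 0 -100 0 1; 0 0 0 0 -100 0 1; 0 0 0 0 -100 0 1")

```text
clock: 10.7
position: [0.562, -0.0566, 0.2492]
tool_rot: [-1.571, 0.001, -0.223]
force: [0.1, 0.2, -0.9]
grip_width: 0.0854
```

```bash
python3 - <<'E'
from h import *
import cv2
s=monitor.observe();print(s['position'],s['clock'],s['grip_width'],s['force'])
ims=[]
for n in('side','wrist'):
  print(n,[proj(n,(.5618,-.0578,z)) for z in (.0325+.147,.0325+.126,.084)])
  im=cams.grab_frame(n)[:,:,::-1]
  x,y={'side':(205,145),'wrist':(200,130)}[n]
  im=im[y:y+80,x:x+80] if n=='side' else im[y:y+120,x:x+120]
  ims.append(cv2.resize(im,(400,400),interpolation=cv2.INTER_CUBIC))
cv2.imwrite('pics/c7.png',np.hstack(ims))
E
```

```text
[ 0.56201795 -0.05661264  0.24924523] 10.7 0.0854013326613634 [ 0.11091562  0.17630524 -0.87615233]
side [array([244.88506571, 160.30495385]), array([244.77144588, 167.55622758]), array([244.38446251, 192.25369795])]
wrist [array([256.0590555 , 210.40588564]), array([256.15367913, 201.92744803]), array([256.38906844, 180.8361676 ])]
```

View pics/c7.png

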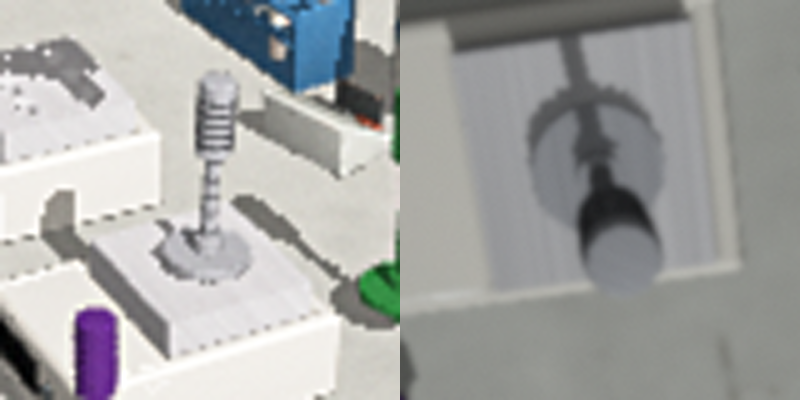

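```bash
python3 - <<'E'
from h import *
import cv2
a=cams.grab_frame('wrist').astype(int)
for i in range(8): b=cams.grab_frame('wrist').astype(int)
d=np.abs(a-b).max(2)[100:300,180:340]; print((d>40).sum(), monitor.observe()['clock'])
bot.job_done()
E
```

```text
0 11.25
the job is handed in; nothing more can be done
```

I took the steel depth rod from its stand and lowered it into the single wide well until it bottomed. I then let go, pulled straight up, and handed the job in at about 11.3 s. No verdict is reported.

**Last checks:**
- **Depth:** the rod met the floor at TCP z of about 0.1505 m, so the well is about 37 mm deep by the arm. This comes from the arm's height, not from the rod's rings.
- **Standing:** the rod stands free in the well with the disc on the block's top. Wrist pictures about 0.4 s apart showed no motion, and the gripper is about 100 mm above the rod.

**Not perfect:**
- **Pressed too hard:** I sent the last downward steps together, so I pressed about 72 N on the floor, under the 120 N limit, before easing off. After first contact the TCP went about 3 mm lower, either the rod slipping in the fingers or the arm giving. It was bottomed all the while.
- **Lean:** after release the rod leans roughly 4 to 5 degrees, which is within the 10 allowed.
- **Camera offset:** the side view put the rod about 2 mm from where the arm pose predicted. I took this as calibration error.

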